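# Let a test ball out of the lever dispenser

## Task

Release the steel test ball from the ball dispenser: press its red lever all the way down with the fingertips so that the linked yellow lid lifts and the ball rolls out to the end of its runway, then ease the lever back up slowly until the lid is fully shut, so that it does not slam, and move clear. Use the lever only: do not touch the lid or the ball, nothing needs grasping, and leave the loose things round the dispenser where they stand.

Things in the scene. Friction and masses are not known exactly. Their poses are not given: they have to be found in the camera images.
- dispenser: Ball dispenser fixed to the worktop, its dark base 100 x 370 x 8 mm. Origin on the worktop below the shaft; x along the shaft, z up, y along the aluminium runway. Red lever on the +y side (left, from the robot); lid and runway on -y. Runway 31 mm wide, walls 30 mm, slopes down to an end stop at y = -209 mm. Shaft at z = 103 mm between grey cheeks 118 mm high. Turned up to 0.5 rad.
- lid_shaft (a joint): Shaft carrying lid and lever, which turn as one. 0 = lid shut, lever up (start; a spring returns it there); 0.6 rad = stop, lever fully down, lid fully lifted. The ball comes free at about 0.3. About 3 to 4 N on the pad presses and holds it. Let go, it springs back and slams: closing faster than 2 rad/s (0.2 m/s at the pad) at any time is a slam.
- lever_pad (a point): Red ribbed lever pad, 60 (x) x 50 x 8 mm, on a steel arm; pressed from above. Tilts up 0.3 rad away from the shaft at joint 0, down 0.3 at 0.6. The point is the centre of its top face, 105 mm from the shaft axis. At joint 0 it lies at y = +99 mm in the dispenser's frame, 138 mm above the worktop; fully pressed (0.6) at y = +101.5 mm, 76 mm above it: almost straight down by 62 mm.
- lid_edge (a point): Yellow lid, on the other side of the shaft from the lever: a panel 46 x 100 mm sloping down from the shaft, its apron bars the runway 81 mm from the shaft. This point is the middle of the apron's lower edge (31 mm above the worktop when shut). The lid never rises above 125 mm over the worktop.
- ball: Steel ball, 25 mm in diameter, 64 g; it starts in the runway, under the lid against its apron. For its position use ball_center.
- ball_center (a point): Centre of the ball. At the end stop of the runway it lies at about y = -197 mm in the dispenser's frame and 21 mm above the worktop.
- coupon_4: Bystander: loose square ground steel plate, 50 x 50 x 10 mm, on the worktop beside the dispenser; origin at the centre of its underside.
- bolt_1: Bystander: loose steel hexagon bolt standing on its head, 58 mm high, 22 mm across, near the lever; origin at the centre of its underside.
- sample_tin_1: Bystander: loose round aluminium tin with its lid on, 69 mm across, 44 mm high; origin at the centre of its underside.

How it is judged:
By the outcome, as a careful person would: the job done as asked, in the order asked, and still so for the second after the job is handed in, with the robot touching nothing.
It also fails if it takes over 38 s, if anything falls off the work surface, if the arm or the gripper's body presses on something with over 40 N, if the wrist force passes 120 N, or if a joint passes its speed limit or range.

## Robot

A 6-joint arm with a two-finger parallel gripper is mounted at the origin on a cart in front of the work surface, level with it; the furniture and walls round the work are solid. World frame = base frame: x ahead of the robot, y to its left, z up, the work surface at z = 0. Lengths are in m, angles in degrees, forces in N, time in s.
With the tool pointing down it reaches from about 0.4 to 0.825 m from the base axis. Payload 7 kg.
Tool frame: the origin (TCP) lies midway between the tips of the shut fingers; the grasp point (between the pads) lies r.pinch_z behind it (r.pinch_z is the distance from the TCP to the grasp point, in m); z points along the fingers, y is the line along which they close (so a half turn about z gives the same grasp; the last joint's range is limited). The gripper opens to 88 mm and grips with 3 to 60 N. Pads are 19 mm wide; open, the fingers measure 130 mm over their backs; the gripper's body (78 mm by 193 mm) begins 47 mm behind the grasp point.
Start: joints at [84.517, 20.546, 0.682, 0, -70.136, -16.507], TCP at [0.253, 0.626, 0.191] pointing down, gripper open.
Joint ranges: [-176.03, 176.03], [-82.01, 121.73], [-58.28, 71.71], [-173.87, 95.51], [-174.79, -0.11], [-173.66, 173.66]. Speed limits (degrees/s): [136.94, 136.94, 172.46, 180, 180, 180].

## Interface

Orientations are given as [roll, pitch, yaw] about the fixed x, y, z axes, in that order (R = Rz(yaw) Ry(pitch) Rx(roll)).
In Python, from plant import r, optics, job gives the robot as it stands.
- The arm moves only by the shell command python3 -m crank 'ROWS' [FORCE]. ROWS is JSON, a list of rows, each an object with "xyz": the shift along the tool's x, y, z in units of 30 mm (1.0 is 30 mm), a list of three; "delta_rot": the turn, a rotation vector about the tool's x, y, z in degrees, a list of three; "claw": the closure, from 0 (fully open) to 1 (shut). A call has 1 to 20 rows; each row is the pose to reach, as a shift and turn from the pose commanded when the call began, along the tool's axes at that moment; what a row does not reach only later rows make up. A row lasts 1/8 s, in which the tool goes at most 62.5 mm and 10.7 degrees, less where a joint would pass 70% of its speed; a pose out of reach is approached as far as the arm can. A call with a gripper value outside its range is refused whole. The fingers move at their own pace and stop on an object; FORCE is the grip in N (left out, the last holds). Time passes only in rows, so rows that repeat a pose let the fingers close. It gives the time, the measured TCP pose, the force, the opening and the grip force at its end, in the units of the state.
- r.get_state(): the state, without advancing time (a new reading comes with each control period).
- optics.capture(name): name is "side" or "top" or "wrist"; returns a dict with "img" (384x512x3 uint8, blue, green, red), "fovy" (degrees; the focal length in pixels is half the picture's height over the tangent of half this angle, whatever the lens; pixels are square), "cx", "cy" (the principal point, pixels), "dist" ([k1, k2, p1, p2, k3] as OpenCV has them; the pictures are not rectified), "eye" and "rotation" of the camera in the world; the wrist camera has in their place "hand_eye" (4x4, takes a point from camera to tool coordinates, whose origin is the TCP and whose axes are the flange's). Camera axes: x right, y up, looking along -z (the intrinsics and any distortion apply to the point x, -y, -z); pixel columns grow to the right and rows downward; lengths in m; the calibration is good to about 2 mm. A picture is of the moment at which its call begins: read the wrist's pose just before it. There is no depth.
- job.close_job(): hands the job in; it is judged then, once.
The state is a dict: "time_s": time; "joints": joint angles; "qd": joint speeds; "joint_torque": joint torques, N m; "tcp_pos": TCP position; "eef_rot": TCP orientation; "contact_force": force on the tool from outside, world axes, zero at the start; "moment": the same for the moment, N m; "gripper_width": finger opening in m; "gripper_force": force on a finger pad.
Only numpy, scipy, OpenCV 4.12 (cv2) and the standard library are available. Lean on these libraries where they do the work, as an engineer would, in place of code of your own. Each camera call takes 0.05 s, during which the arm holds its last target. There are 200 camera calls.

## Working session

There is one attempt and no reset: what is moved stays moved. The work goes in short steps, Python scripts to look and compute and a shell command to move; the robot and the scene stay as the last step left them, time stands still between calls to the robot, and variables do not carry over. Pictures are saved under pics/ and viewed, at most 10 in all, crops included, and the job is handed in when it is done.

```bash
mkdir -p pics
python3 - <<'E'
from plant import r, optics
import cv2
print(r.get_state(), r.pinch_z)
for n in ("top","side"):
    c=optics.capture(n); cv2.imwrite(f"pics/{n}0.png",c["img"]); print({k:v for k,v in c.items() if k!="img"})
E
```

```text
{'time_s': 0.0, 'joints': array([ 8.45171011e+01,  2.05920299e+01,  6.32968561e-01, -1.96100293e-02,
       -7.01340656e+01, -1.65077962e+01]), 'qd': array([-0.05573902, -0.04968197, -0.00394153, -0.07740526,  0.06827479,
        0.03766519]), 'joint_torque': array([ 2.09843631e-03, -5.82705474e+01,  2.93064952e+01,  6.99726373e+00,
        7.04070000e-03, -1.56944425e-04]), 'tcp_pos': array([0.25257651, 0.62537779, 0.19021149]), 'eef_rot': array([ 1.79905473e+02, -8.78949436e-03, -2.19973667e+01]), 'contact_force': array([0.18288334, 0.85299472, 0.05943137]), 'moment': array([ 0.02650424, -0.00909811,  0.02832476]), 'gripper_force': 0.0, 'gripper_width': 0.08778817000096657} 0.0188
{'fovy': 50.34748999913336, 'cx': 256.84250970613067, 'cy': 195.57273509501795, 'dist': array([-0.13310626,  0.        ,  0.        ,  0.        ,  0.        ]), 'eye': array([0.45954178, 0.0293685 , 0.9737288 ]), 'rotation': array([  5.54390325,  -1.30689742, -91.366084  ])}
{'fovy': 44.40101374366476, 'cx': 253.94331788730364, 'cy': 187.4503589259945, 'dist': array([-0.10449238,  0.        ,  0.        ,  0.        ,  0.        ]), 'eye': array([0.46523834, 0.91546826, 0.57081132]), 'rotation': array([  63.13864298,    0.83587882, -175.44196942])}
```

View pics/top0.png

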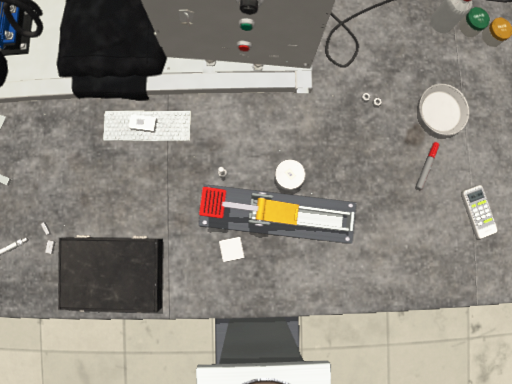

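View pics/side0.png

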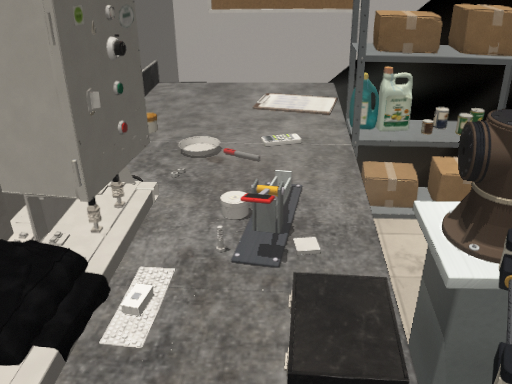

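The top view shows the pad at about (212,202), the shaft near (258,207), and the runway running right to (353,221). The bolt is at (222,172), the tin at (290,175) and the plate at (231,249). The side view shows a tall cabinet beyond the work. I'll enlarge both.

Run:
```python
import cv2
t=cv2.imread("pics/top0.png")[150:270,190:370]; s=cv2.imread("pics/side0.png")[160:280,200:340]
cv2.imwrite("pics/tc.png",cv2.resize(t,None,fx=4.4,fy=4.4,interpolation=cv2.INTER_CUBIC))
cv2.imwrite("pics/sc.png",cv2.resize(s,None,fx=5,fy=5,interpolation=cv2.INTER_CUBIC))
```

```text
(no output)
```

View pics/tc.png

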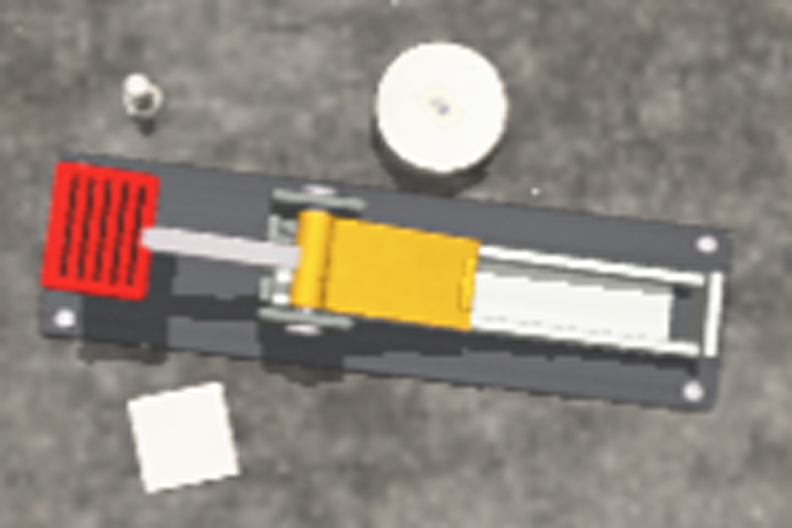

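View pics/sc.png

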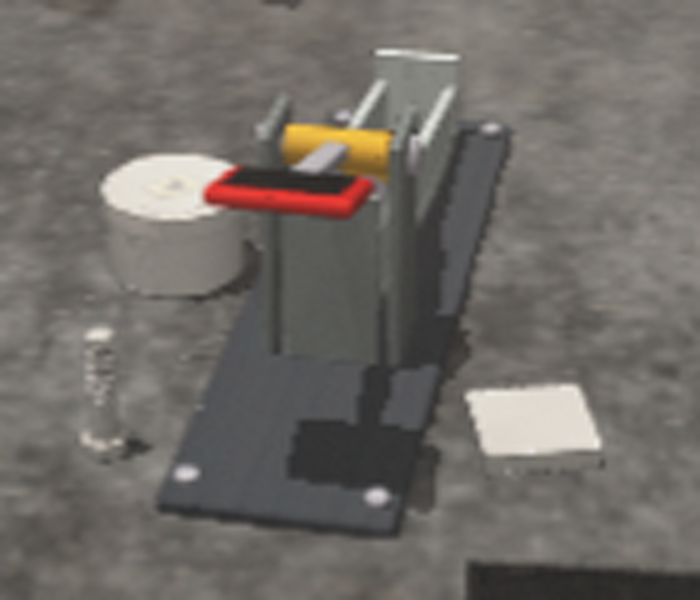

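The crops give the base corners, the four pad corners and the bystanders clearly. I'll turn these into positions now.

```bash
cat > h.py <<'E'
import numpy as np, cv2
from scipy.spatial.transform import Rotation as R
T=dict(f=192/np.tan(np.radians(50.34748999913336/2)),cx=256.8425,cy=195.5727,k=-0.13310626,eye=[0.45954178,0.0293685,0.9737288],rot=[5.54390325,-1.30689742,-91.366084])
S=dict(f=192/np.tan(np.radians(44.40101374366476/2)),cx=253.9433,cy=187.45036,k=-0.10449238,eye=[0.46523834,0.91546826,0.57081132],rot=[63.13864298,0.83587882,-175.44196942])
def ray(c,uv):
    K=np.array([[c['f'],0,c['cx']],[0,c['f'],c['cy']],[0,0,1]])
    p=cv2.undistortPoints(np.array([[uv]],float),K,np.array([c['k'],0,0,0,0]))[0,0]
    return R.from_euler('xyz',c['rot'],degrees=True).apply([p[0],-p[1],-1])
def onz(c,uv,z):
    d=ray(c,uv);e=np.array(c['eye']);return e+d*(z-e[2])/d[2]
tc=lambda u,v:(189.6+u/4.4,149.6+v/4.4)
sc=lambda u,v:(199.6+u/5,159.6+v/5)
E
python3 - <<'E'
from h import *
np.set_printoptions(precision=4,suppress=True)
B=[onz(T,tc(*p),.008) for p in [(40,337),(712,410),(732,232),(68,152)]]
print("base",np.array(B)); a=B[1]-B[0];b=B[2]-B[1];print(np.linalg.norm(a),np.linalg.norm(b),"yaw",np.degrees(np.arctan2(a[0],-a[1])),np.degrees(np.arctan2(b[1],b[0])))
P=np.array([onz(T,tc(*p),z) for p,z in [((58,160),.145),((158,177),.131),((143,299),.131),((42,288),.145)]]);print("pad",P,P.mean(0))
print("cheeks",onz(T,tc(320,190),.118),onz(T,tc(305,328),.118))
print("side base",[onz(S,sc(*p),.008) for p in [(160,510),(398,534),(512,127)]])
print("side pad",onz(S,sc(290,183),.138))
for n,p,z in [("bolt",(143,97),.058),("tin",(441,108),.044),("plate",(184,437),.01),("stop",(714,312),.03)]: print(n,onz(T,tc(*p),z))
print("cab",onz(T,(312,90),0),onz(T,(300,80),.05),onz(T,(316,65),.2))
print("side cab bottom corner z?",[ (z,onz(S,(150,160),z),onz(S,(80,197),z)) for z in (.15,.25,.35)])
E
```

```text
base [[ 0.4832  0.144   0.008 ]
 [ 0.4349 -0.2176  0.008 ]
 [ 0.5313 -0.2328  0.008 ]
 [ 0.5827  0.1278  0.008 ]]
0.3648468358771319 0.09761525226248395 yaw -7.608139135204873 -8.982930279621884
pad [[0.5616 0.1185 0.145 ]
 [0.5543 0.0729 0.131 ]
 [0.4969 0.0809 0.131 ]
 [0.5024 0.1266 0.145 ]] [0.5288 0.0997 0.138 ]
cheeks [ 0.5478 -0.0038  0.118 ] [0.482 0.005 0.118]
side base [array([0.5806, 0.1421, 0.008 ]), array([0.4838, 0.1526, 0.008 ]), array([ 0.4347, -0.2126,  0.008 ])]
side pad [0.5293 0.1016 0.138 ]
bolt [0.604  0.0837 0.058 ]
tin [ 0.5973 -0.0712  0.044 ]
plate [0.4282 0.0678 0.01  ]
stop [ 0.4872 -0.2152  0.03  ]
cab [ 0.8151 -0.139   0.    ] [ 0.8219 -0.1028  0.05  ] [ 0.7948 -0.115   0.2   ]
side cab bottom corner z? [(0.15, array([ 0.7841, -0.0379,  0.15  ]), array([0.8737, 0.1461, 0.15  ])), (0.25, array([0.7083, 0.1887, 0.25  ]), array([0.7766, 0.3289, 0.25  ])), (0.35, array([0.6326, 0.4152, 0.35  ]), array([0.6796, 0.5117, 0.35  ]))]
```

```bash
python3 -m crank '[{"xyz":[0.8,0.7,0],"delta_rot":[0,0,4],"claw":1},{"xyz":[1.9,1.6,0],"delta_rot":[0,0,9.5],"claw":1},{"xyz":[3,2.5,0],"delta_rot":[0,0,15],"claw":1},{"xyz":[4.1,3.4,0],"delta_rot":[0,0,20.5],"claw":1},{"xyz":[5.2,4.4,0],"delta_rot":[0,0,26],"claw":1},{"xyz":[6.3,5.3,0],"delta_rot":[0,0,31.5],"claw":1},{"xyz":[7.4,6.2,0],"delta_rot":[0,0,37],"claw":1},{"xyz":[8.5,7.2,0],"delta_rot":[0,0,42.5],"claw":1},{"xyz":[9.6,8.1,0],"delta_rot":[0,0,48],"claw":1},{"xyz":[10.7,9,0],"delta_rot":[0,0,53.5],"claw":1},{"xyz":[11.8,10,0],"delta_rot":[0,0,59],"claw":1},{"xyz":[12.9,10.9,0],"delta_rot":[0,0,64.5],"claw":1},{"xyz":[14,11.8,0],"delta_rot":[0,0,70],"claw":1},{"xyz":[14.8,12.5,0],"delta_rot":[0,0,74.5],"claw":1},{"xyz":[15.1,12.77,0],"delta_rot":[0,0,76],"claw":1},{"xyz":[15.1,12.77,0],"delta_rot":[0,0,76],"claw":1},{"xyz":[15.1,12.77,0],"delta_rot":[0,0,76],"claw":1},{"xyz":[15.1,12.77,0.3],"delta_rot":[0,0,76],"claw":1},{"xyz":[15.1,12.77,0.3],"delta_rot":[0,0,76],"claw":1}]'
python3 - <<'E'
from plant import r, optics
import cv2
s=r.get_state();print(s['tcp_pos'],s['eef_rot'],s['contact_force'],s['gripper_width'])
w=optics.capture("side")["img"][140:270,190:350]
t=optics.capture("wrist");print(t["hand_eye"])
w=cv2.resize(w,None,fx=3,fy=3)
cv2.imwrite("pics/s1.png",w)
E
```

```text
time_s: 2.48
tcp_pos: [0.5285, 0.1014, 0.1811]
eef_rot: [179.9, -0.0, -97.9]
contact_force: [0.4, -0.0, 0.7]
gripper_width: 0.0006
gripper_force: 0.0
[0.52849481 0.10140565 0.18113936] [ 1.79914940e+02 -4.40922065e-02 -9.79244342e+01] [ 0.38445324 -0.04614606  0.7327238 ] 0.0006305695278937905
[[ 1.11349049e-03  9.53697035e-01  3.00766897e-01  8.15299444e-02]
 [ 9.99999307e-01 -1.17662231e-03  2.87647486e-05  1.10390786e-03]
 [ 3.81321896e-04  3.00766657e-01 -9.53697684e-01 -1.93572545e-01]
 [ 0.00000000e+00  0.00000000e+00  0.00000000e+00  1.00000000e+00]]
```

View pics/s1.png

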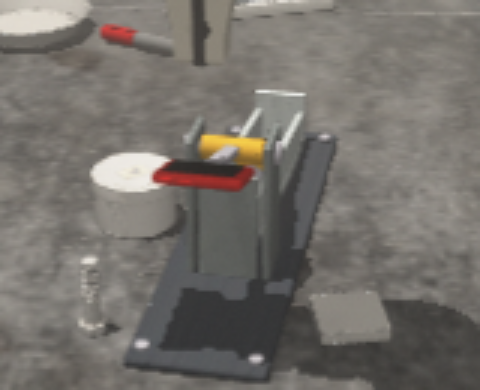

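The fingertips show at crop (200,62), but I expected them closer above the pad at (203,175). I'll project the TCP into the view to check.

Run:
```python
from h import *
from plant import r, optics
print("tip px on z",[onz(S,(189.7+200/3,139.7+62/3),z) for z in (.181,.2,.22)])
for n,C in (("side",S),("top",T)):
    R_=R.from_euler('xyz',C['rot'],degrees=True)
    for X in ([.5285,.1014,.181],[.529,.1005,.138]):
        p=R_.inv().apply(np.array(X)-C['eye']);q=np.array([[p[0],-p[1],-p[2]]])
        K=np.array([[C['f'],0,C['cx']],[0,C['f'],C['cy']],[0,0,1]])
        print(n,X,cv2.projectPoints(q,np.zeros(3),np.zeros(3),K,np.array([C['k'],0,0,0,0]))[0].ravel())
c=optics.capture("side");print(c['eye'],c['rotation'])
a=c["img"][100:260,180:340];b=optics.capture("wrist")["img"]
a=cv2.resize(a,(384,384))
cv2.imwrite("pics/sw.png",cv2.resize(np.hstack([a,b]),(784,336)))
```

```text
tip px on z [array([0.53692391, 0.02471029, 0.181     ]), array([0.53342985, 0.0681272 , 0.2       ]), array([0.52975189, 0.11382921, 0.22      ])]
side [0.5285, 0.1014, 0.181] [257.74933946 176.40460474]
side [0.529, 0.1005, 0.138] [257.7679925  195.94623663]
top [0.5285, 0.1014, 0.181] [209.71855156 200.45133121]
top [0.529, 0.1005, 0.138] [212.08037061 201.97494783]
[0.46523834 0.91546826 0.57081132] [  63.13864298    0.83587882 -175.44196942]
```

View pics/sw.png

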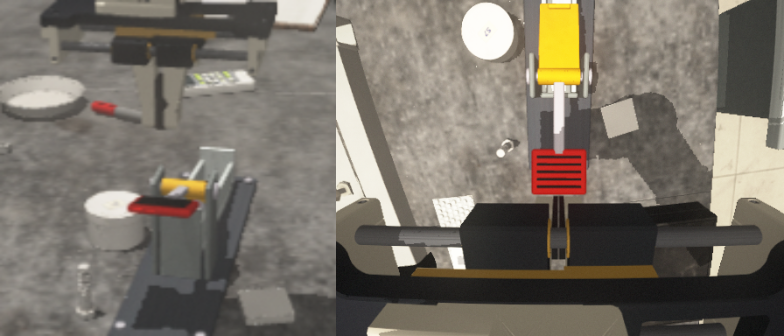

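The tips appear about 16 px higher than the TCP projects, so they're either about 35 mm higher or further back. The wrist view, with the shut fingers and pad around (559,195), can settle which.

Run:
```python
from h import *
from plant import r, optics
s=r.get_state();w=optics.capture("wrist");print({k:w[k] for k in("fovy","cx","cy","dist")},s['joints'])
f=192/np.tan(np.radians(w['fovy']/2));K=np.array([[f,0,w['cx']],[0,f,w['cy']],[0,0,1]])
H=np.array(w['hand_eye']);Rt=R.from_euler('xyz',s['eef_rot'],degrees=True)
def pt(t):
    p=H[:3,:3].T@(np.array(t)-H[:3,3]);return cv2.projectPoints(np.array([[p[0],-p[1],-p[2]]]),np.zeros(3),np.zeros(3),K,np.array(w['dist']))[0].ravel()
for t in ([0,0,0],[0,0,-.0188],[0,0,-.035]):print("tool",t,pt(t))
print("pad",pt(Rt.inv().apply(np.array([.529,.1005,.138])-s['tcp_pos'])))
for n,X in (("bolt",[.604,.0837,.058]),("tin",[.5973,-.0712,.044]),("plate",[.4282,.0678,.01])):print(n,pt(Rt.inv().apply(np.array(X)-s['tcp_pos'])))
cv2.imwrite("pics/w2.png",cv2.resize(w["img"][150:330,170:340],None,fx=3.3,fy=3.3,interpolation=cv2.INTER_CUBIC))
```

```text
{'fovy': 71.69219556611036, 'cx': 253.83494260811665, 'cy': 190.99136135790167, 'dist': array([-0.05438042,  0.        ,  0.        ,  0.        ,  0.        ])} [ 3.16770711e+01  8.10227892e+00 -1.72801579e+01  6.05053147e-03
 -6.46107895e+01 -3.96410572e+01]
tool [0, 0, 0] [252.4109532  215.80237635]
tool [0, 0, -0.0188] [252.26822067 225.96819703]
tool [0, 0, -0.035] [252.12229333 236.37432927]
pad [252.97963964 196.77945314]
bolt [190.88774112 170.93676182]
tin [172.32712598  35.00990871]
plate [323.39421829 134.29636618]
```

View pics/w2.png

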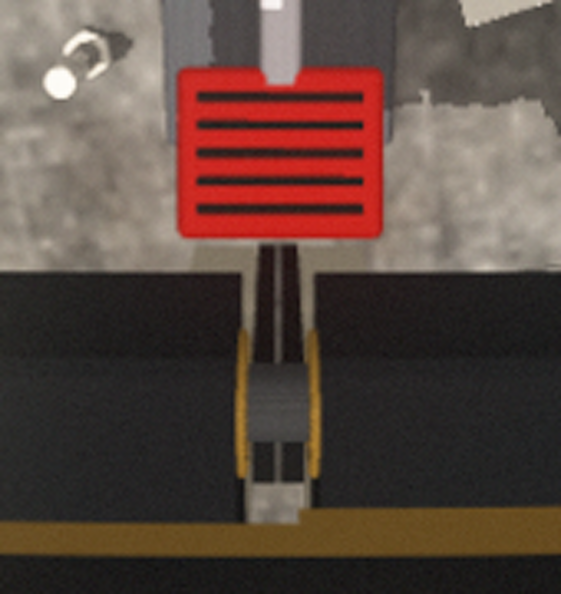

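Pad and camera agree with the reported pose, but the visible tips end about 30 mm behind the nominal TCP. I'll go down in small steps and find contact by force.

```bash
python3 -m crank '[{"xyz":[0,0,0.15],"delta_rot":[0,0,0],"claw":1},{"xyz":[0,0,0.35],"delta_rot":[0,0,0],"claw":1},{"xyz":[0,0,0.55],"delta_rot":[0,0,0],"claw":1},{"xyz":[0,0,0.75],"delta_rot":[0,0,0],"claw":1},{"xyz":[0,0,0.95],"delta_rot":[0,0,0],"claw":1},{"xyz":[0,0,1.1],"delta_rot":[0,0,0],"claw":1},{"xyz":[0,0,1.2],"delta_rot":[0,0,0],"claw":1},{"xyz":[0,0,1.2],"delta_rot":[0,0,0],"claw":1}]'
python3 -m crank '[{"xyz":[0,0,0.15],"delta_rot":[0,0,0],"claw":1},{"xyz":[0,0,0.3],"delta_rot":[0,0,0],"claw":1},{"xyz":[0,0,0.3],"delta_rot":[0,0,0],"claw":1}]'
python3 - <<'E'
from plant import r, optics
import cv2,numpy as np
a=optics.capture("side")["img"][120:260,180:340];b=optics.capture("wrist")["img"][120:300,150:370]
cv2.imwrite("pics/s3.png",np.hstack([cv2.resize(a,(400,350)),cv2.resize(b,(400,350))]))
E
```

```text
time_s: 3.72
tcp_pos: [0.5293, 0.101, 0.146]
eef_rot: [180.0, -0.0, -98.0]
contact_force: [-0.3, -0.5, -0.5]
gripper_width: 0.0003
gripper_force: 0.0
time_s: 4.1
tcp_pos: [0.5291, 0.1009, 0.1367]
eef_rot: [180.0, -0.0, -98.0]
contact_force: [0.2, -0.2, -0.3]
gripper_width: 0.0004
gripper_force: 0.0
```

View pics/s3.png

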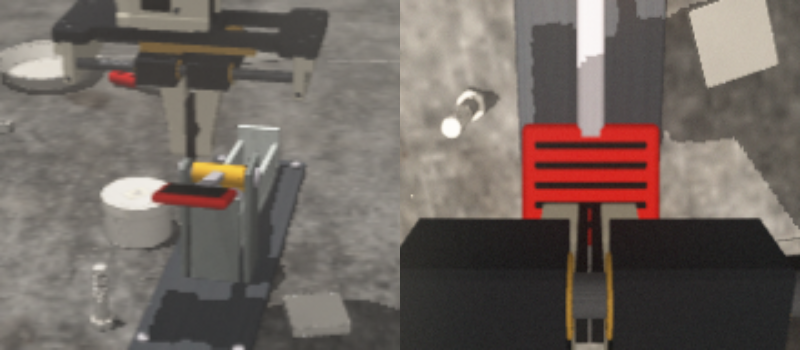

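The TCP reads 0.137 and there's still no contact. In the wrist view the tips at (590,205) overlie the pad's outer half. I'll triangulate the real tip, including any horizontal offset, from both views.

Run:
```python
from h import *
from plant import r, optics
s=r.get_state();w=optics.capture("wrist")
f=192/np.tan(np.radians(w['fovy']/2));K=np.array([[f,0,w['cx']],[0,f,w['cy']],[0,0,1]])
H=np.array(w['hand_eye']);Rt=R.from_euler('xyz',s['eef_rot'],degrees=True)
uv=(254.5,225.)
p=cv2.undistortPoints(np.array([[uv]]),K,np.array(w['dist']))[0,0]
dw=H[:3,:3]@np.array([p[0],-p[1],-1]);ew=H[:3,3]      # tool frame
ds=Rt.inv().apply(ray(S,(255.2,182.)));es=Rt.inv().apply(np.array(S['eye'])-s['tcp_pos'])
for z in (0,-.01,-.02,-.03,-.04): print(z,"wrist x(front edge)",ew+dw*(z-ew[2])/dw[2],"side x(back edge)",es+ds*(z-es[2])/ds[2])
```

```text
0 wrist x(front edge) [-0.0079218   0.00165976  0.        ] side x(back edge) [ 0.06197054 -0.0183948   0.        ]
-0.01 wrist x(front edge) [-0.00330066  0.00163105 -0.01      ] side x(back edge) [ 0.04215517 -0.01389679 -0.01      ]
-0.02 wrist x(front edge) [ 0.00132047  0.00160235 -0.02      ] side x(back edge) [ 0.0223398  -0.00939878 -0.02      ]
-0.03 wrist x(front edge) [ 0.0059416   0.00157364 -0.03      ] side x(back edge) [ 0.00252444 -0.00490077 -0.03      ]
-0.04 wrist x(front edge) [ 0.01056273  0.00154493 -0.04      ] side x(back edge) [-0.01729093 -0.00040275 -0.04      ]
```

The tips are centred on the tool axis but about 35 mm short, so contact should come at TCP z ≈ 0.107 and full press at about 0.044.

```bash
python3 -m crank '[{"xyz":[0,0,0.2],"delta_rot":[0,0,0],"claw":1},{"xyz":[0,0,0.4],"delta_rot":[0,0,0],"claw":1},{"xyz":[0,0,0.6],"delta_rot":[0,0,0],"claw":1},{"xyz":[0,0,0.8],"delta_rot":[0,0,0],"claw":1},{"xyz":[0,0,0.95],"delta_rot":[0,0,0],"claw":1},{"xyz":[0,0,1.1],"delta_rot":[0,0,0],"claw":1},{"xyz":[0,0,1.1],"delta_rot":[0,0,0],"claw":1}]'
python3 -m crank '[{"xyz":[0,0,0.1],"delta_rot":[0,0,0],"claw":1},{"xyz":[0,0,0.2],"delta_rot":[0,0,0],"claw":1},{"xyz":[0,0,0.3],"delta_rot":[0,0,0],"claw":1},{"xyz":[0,0,0.4],"delta_rot":[0,0,0],"claw":1},{"xyz":[0,0,0.5],"delta_rot":[0,0,0],"claw":1},{"xyz":[0,0,0.5],"delta_rot":[0,0,0],"claw":1}]'
```

```text
time_s: 5.12
tcp_pos: [0.5294, 0.101, 0.1039]
eef_rot: [180.0, -0.0, -98.0]
contact_force: [0.2, 0.2, 0.4]
gripper_width: 0.0005
gripper_force: 0.2
time_s: 5.88
tcp_pos: [0.5291, 0.1009, 0.0888]
eef_rot: [180.0, -0.0, -98.0]
contact_force: [-0.3, 0.8, 0.2]
gripper_width: 0.0003
gripper_force: 0.2
```

Run:
```python
from plant import r, optics
import cv2,numpy as np
a=optics.capture("side")["img"][120:260,180:340];b=optics.capture("wrist")["img"][120:300,150:370]
cv2.imwrite("pics/s4.png",np.hstack([cv2.resize(a,(400,350)),cv2.resize(b,(400,350))]))
```

```text
(no output)
```

View pics/s4.png

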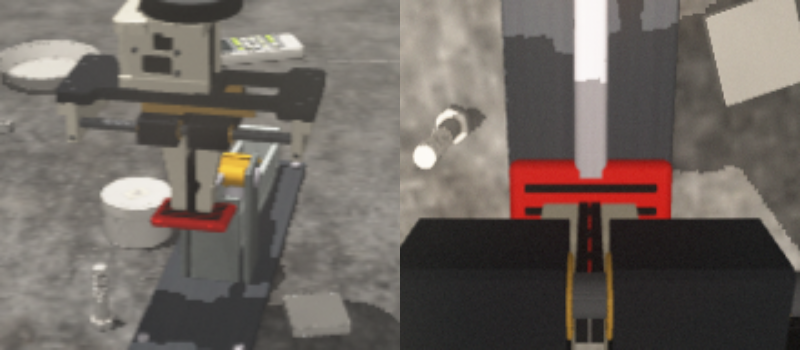

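The pad has been pushed down and the lid has started to lift; the tips rest on the pad's centre. The force reading barely registers it. I'll keep pressing.

```bash
python3 -m crank '[{"xyz":[0,0,0.15],"delta_rot":[0,0,0],"claw":1},{"xyz":[0,0,0.3],"delta_rot":[0,0,0],"claw":1},{"xyz":[0,0,0.45],"delta_rot":[0,0,0],"claw":1},{"xyz":[0,0,0.6],"delta_rot":[0,0,0],"claw":1},{"xyz":[0,0,0.75],"delta_rot":[0,0,0],"claw":1},{"xyz":[0,0,0.9],"delta_rot":[0,0,0],"claw":1},{"xyz":[0,0,1.05],"delta_rot":[0,0,0],"claw":1},{"xyz":[0,0,1.2],"delta_rot":[0,0,0],"claw":1},{"xyz":[0,0,1.3],"delta_rot":[0,0,0],"claw":1},{"xyz":[0,0,1.3],"delta_rot":[0,0,0],"claw":1}]'
python3 -m crank '[{"xyz":[0,0,0.05],"delta_rot":[0,0,0],"claw":1},{"xyz":[0,0,0.1],"delta_rot":[0,0,0],"claw":1},{"xyz":[0,0,0.1],"delta_rot":[0,0,0],"claw":1}]'
```

```text
time_s: 7.22
tcp_pos: [0.5291, 0.1008, 0.0498]
eef_rot: [180.0, -0.0, -98.0]
contact_force: [0.2, -1.4, 3.2]
gripper_width: 0.0004
gripper_force: 0.8
time_s: 7.6
tcp_pos: [0.5293, 0.101, 0.0471]
eef_rot: [180.0, -0.0, -98.0]
contact_force: [-0.4, -0.7, 1.7]
gripper_width: 0.0002
gripper_force: 0.9
```

Not at the stop yet; I'll creep down in 1.5 mm steps, watching the force.

```bash
for i in 1 2; do :; done; python3 -m crank '[{"xyz":[0,0,0.05],"delta_rot":[0,0,0],"claw":1},{"xyz":[0,0,0.1],"delta_rot":[0,0,0],"claw":1},{"xyz":[0,0,0.1],"delta_rot":[0,0,0],"claw":1}]' | sed -n '2p;4p'
python3 -m crank '[{"xyz":[0,0,0.05],"delta_rot":[0,0,0],"claw":1},{"xyz":[0,0,0.05],"delta_rot":[0,0,0],"claw":1}]' | sed -n '2p;4p'
python3 - <<'E'
from plant import r, optics
import cv2,numpy as np
print(r.get_state()['contact_force'])
a=optics.capture("side")["img"][120:260,180:340];b=optics.capture("top")["img"][150:270,190:370]
cv2.imwrite("pics/s5.png",np.hstack([cv2.resize(a,(320,280)),cv2.resize(b,(420,280))]))
E
```

```text
tcp_pos: [0.5294, 0.101, 0.0441]
contact_force: [0.3, -0.6, 2.4]
tcp_pos: [0.5295, 0.101, 0.0431]
contact_force: [-1.8, -1.9, 6.4]
[-1.78623547 -1.89217194  6.42648948]
```

View pics/s5.png

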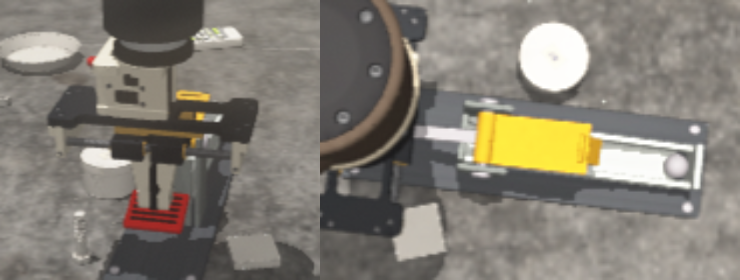

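The ball sits at the end stop, at (676,166) in the right half, and the lid is raised. One last 1.5 mm press will confirm the stop; after that I've used all my pictures and will check with numbers.

```bash
python3 -m crank '[{"xyz":[0,0,0.05],"delta_rot":[0,0,0],"claw":1},{"xyz":[0,0,0.05],"delta_rot":[0,0,0],"claw":1},{"xyz":[0,0,0.05],"delta_rot":[0,0,0],"claw":1}]'
```

```text
time_s: 8.7
tcp_pos: [0.5296, 0.1009, 0.0424]
eef_rot: [-180.0, -0.0, -98.0]
contact_force: [-4.8, -2.5, 13.8]
gripper_width: 0.0005
gripper_force: 6.5
```

Firmly on the stop (13.8 N). Easing up at about 24 mm/s.

```bash
python3 -m crank '[{"xyz":[0,0,-0.05],"delta_rot":[0,0,0],"claw":1},{"xyz":[0,0,-0.15],"delta_rot":[0,0,0],"claw":1},{"xyz":[0,0,-0.25],"delta_rot":[0,0,0],"claw":1},{"xyz":[0,0,-0.35],"delta_rot":[0,0,0],"claw":1},{"xyz":[0,0,-0.45],"delta_rot":[0,0,0],"claw":1},{"xyz":[0,0,-0.55],"delta_rot":[0,0,0],"claw":1},{"xyz":[0,0,-0.65],"delta_rot":[0,0,0],"claw":1},{"xyz":[0,0,-0.75],"delta_rot":[0,0,0],"claw":1},{"xyz":[0,0,-0.85],"delta_rot":[0,0,0],"claw":1},{"xyz":[0,0,-0.95],"delta_rot":[0,0,0],"claw":1},{"xyz":[0,0,-1.05],"delta_rot":[0,0,0],"claw":1},{"xyz":[0,0,-1.15],"delta_rot":[0,0,0],"claw":1},{"xyz":[0,0,-1.25],"delta_rot":[0,0,0],"claw":1},{"xyz":[0,0,-1.35],"delta_rot":[0,0,0],"claw":1},{"xyz":[0,0,-1.45],"delta_rot":[0,0,0],"claw":1},{"xyz":[0,0,-1.55],"delta_rot":[0,0,0],"claw":1},{"xyz":[0,0,-1.65],"delta_rot":[0,0,0],"claw":1},{"xyz":[0,0,-1.75],"delta_rot":[0,0,0],"claw":1}]' | sed -n '1,2p;4p'
python3 -m crank '[{"xyz":[0,0,-0.05],"delta_rot":[0,0,0],"claw":1},{"xyz":[0,0,-0.1],"delta_rot":[0,0,0],"claw":1},{"xyz":[0,0,-0.15],"delta_rot":[0,0,0],"claw":1},{"xyz":[0,0,-0.2],"delta_rot":[0,0,0],"claw":1},{"xyz":[0,0,-0.25],"delta_rot":[0,0,0],"claw":1},{"xyz":[0,0,-0.3],"delta_rot":[0,0,0],"claw":1},{"xyz":[0,0,-0.35],"delta_rot":[0,0,0],"claw":1},{"xyz":[0,0,-0.4],"delta_rot":[0,0,0],"claw":1},{"xyz":[0,0,-0.45],"delta_rot":[0,0,0],"claw":1},{"xyz":[0,0,-0.5],"delta_rot":[0,0,0],"claw":1},{"xyz":[0,0,-0.55],"delta_rot":[0,0,0],"claw":1},{"xyz":[0,0,-0.6],"delta_rot":[0,0,0],"claw":1},{"xyz":[0,0,-0.7],"delta_rot":[0,0,0],"claw":1},{"xyz":[0,0,-0.8],"delta_rot":[0,0,0],"claw":1},{"xyz":[0,0,-1],"delta_rot":[0,0,0],"claw":1},{"xyz":[0,0,-1.3],"delta_rot":[0,0,0],"claw":1},{"xyz":[0,0,-1.7],"delta_rot":[0,0,0],"claw":1},{"xyz":[0,0,-2.4],"delta_rot":[0,0,0],"claw":1},{"xyz":[0,0,-3.1],"delta_rot":[0,0,0],"claw":1},{"xyz":[0,0,-3.1],"delta_rot":[0,0,0],"claw":1}]' | sed -n '1,2p;4p'
```

```text
time_s: 10.95
tcp_pos: [0.5293, 0.101, 0.0939]
contact_force: [-0.5, -0.5, 0.6]
time_s: 13.45
tcp_pos: [0.5306, 0.1015, 0.1892]
contact_force: [0.3, -0.1, -0.3]
```

Run:
```python
from plant import r, optics
import cv2,numpy as np
def cen(im,k):
    h=cv2.cvtColor(im,cv2.COLOR_BGR2HSV)
    lo,hi={'red':((0,180,90),(8,255,255)),'yel':((15,180,90),(30,255,255))}[k]
    m=cv2.inRange(h,lo,hi); ys,xs=np.nonzero(m); return len(xs),xs.mean().round(2),ys.mean().round(2),xs.max(),ys.min(),ys.max()
for n,(a,b,c,d) in {"side":(175,230,230,290),"top":(180,240,240,310)}.items():
    i0=cv2.imread(f"pics/{n}0.png");i1=optics.capture(n)["img"]
    for k in("red","yel"): print(n,k,cen(i0[a:b,c:d],k),cen(i1[a:b,c:d],k))
    for nm,(y0,y1,x0,x1) in ({"bolt":(224,256,214,228),"tin":(190,220,219,245),"plate":(234,254,290,324)} if n=="side" else {"tin":(158,192,273,307),"runway":(200,240,295,356)}).items():
        A,B=i0[y0:y1,x0:x1],i1[y0:y1,x0:x1]; g=lambda I:cv2.cvtColor(I,cv2.COLOR_BGR2GRAY).astype(np.float32)
        print(n,nm,"shift",cv2.phaseCorrelate(g(A),g(B)))
        if nm=="runway":
            D=np.abs(g(A)-g(B))>30; ys,xs=np.nonzero(D); print("changed at",len(xs),np.median(xs)+x0,np.median(ys)+y0)
```

```text
side red (111, np.float64(27.55), np.float64(24.01), np.int64(43), np.int64(19), np.int64(27)) (61, np.float64(25.98), np.float64(24.52), np.int64(39), np.int64(23), np.int64(26))
side yel (29, np.float64(41.1), np.float64(13.07), np.int64(47), np.int64(11), np.int64(15)) (15, np.float64(42.73), np.float64(14.2), np.int64(47), np.int64(13), np.int64(15))
side bolt shift ((0.5324516175390821, -0.08292469833478577), 1.0183440200984477)
side tin shift ((0.504190350482693, -0.07546161955268538), 0.9663347132412003)
side plate shift ((-0.3595388903235879, -0.013670278943589409), 0.497296455833647)<stdin>:6: RuntimeWarning: Mean of empty slice.
  ret = ret.dtype.type(ret / rcount)
Traceback (most recent call last):
ValueError: zero-size array to reduction operation maximum which has no identity
```

```bash
python3 -m crank '[{"xyz":[0,0,-1],"delta_rot":[0,0,0],"claw":1},{"xyz":[-0.7,0,-2],"delta_rot":[0,0,0],"claw":1},{"xyz":[-1.7,0,-2.3],"delta_rot":[0,0,0],"claw":1},{"xyz":[-2.7,0,-2.3],"delta_rot":[0,0,0],"claw":1},{"xyz":[-3.7,0,-2.3],"delta_rot":[0,0,0],"claw":1},{"xyz":[-4.7,0,-2.3],"delta_rot":[0,0,0],"claw":1},{"xyz":[-5,0,-2.3],"delta_rot":[0,0,0],"claw":1},{"xyz":[-5,0,-2.3],"delta_rot":[0,0,0],"claw":1},{"xyz":[-5,0,-2.3],"delta_rot":[0,0,0],"claw":1}]' | sed -n '1,2p;4p'
python3 - <<'E'
from plant import r, optics
from h import *
for n,boxes in {"side":{"pad":(185,212,236,280),"lidbar":(180,196,252,282)},"top":{"lidedge":(185,232,280,304),"lid":(190,232,255,305),"tin":(158,192,273,307),"plate":(234,266,215,250),"runway":(200,240,297,356),"pad":(180,222,196,228)}}.items():
    i0=cv2.imread(f"pics/{n}0.png");i1=optics.capture(n)["img"]
    g=lambda I:cv2.cvtColor(I,cv2.COLOR_BGR2GRAY).astype(np.float32)
    for nm,(y0,y1,x0,x1) in boxes.items():
        A,B=g(i0[y0:y1,x0:x1]),g(i1[y0:y1,x0:x1]); D=np.abs(A-B)>30; ys,xs=np.nonzero(D)
        T_=g(i0[y0+4:y1-4,x0+4:x1-4]);_,v,_,l=cv2.minMaxLoc(cv2.matchTemplate(B,T_,cv2.TM_CCOEFF_NORMED))
        print(n,nm,"shift",(l[0]-4,l[1]-4),round(v,3),"changed",len(xs),(np.median(xs)+x0,np.median(ys)+y0) if len(xs) else "")
        if nm=="runway" and len(xs): print(onz(T,(np.median(xs)+x0,np.median(ys)+y0),.021))
y=np.array([.0484*-1,-.3616]);y/=np.linalg.norm(y)
print("expected ball",np.array([.515,.0015])+y*.197)
print(r.get_state()['time_s'])
E
```

```text
time_s: 14.68
tcp_pos: [0.5501, 0.2491, 0.2556]
contact_force: [-0.3, 0.0, -0.8]
side pad shift (0, 0) 0.999 changed 0 
side lidbar shift (0, 0) 0.999 changed 11 (np.float64(279.0), np.float64(181.0))
top lidedge shift (0, 0) 1.0 changed 0 
top lid shift (0, 0) 0.999 changed 0 
top tin shift (0, 0) 0.999 changed 0 
top plate shift (0, 0) 0.999 changed 0 
top runway shift (0, 0) 0.956 changed 87 (np.float64(342.0), np.float64(221.0))
[ 0.48698831 -0.19375497  0.021     ]
top pad shift (0, 0) 0.997 changed 0 
expected ball [ 0.48886471 -0.19375867]
14.775
```

The lid and pad match their starting picture exactly, the ball is at the stop, and the tin and plate haven't moved; the bolt shows no real shift in the side view.

```bash
python3 -c "
from plant import job
print(job.close_job())"
```

```text
the job is handed in; nothing more can be done
None
```

The ball is at the end of its runway, the lever was eased back up until the lid was fully shut without slamming, the arm is clear with the loose things unmoved, and the job was handed in at about 15 s.

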